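Set a rivet through the press guard

TASK

Set the rivet in the guarded press: with the fingertips push the orange shutter fully open by its tab, reach down through the guard window, press the red lever pad all the way down, keep it down for about a second and let it rise again. Then push the shutter fully shut. Never touch the guard's frame (yellow top, posts, side bars or black rails), use no more force than the shutter and lever need, do not grip anything, and leave everything else on the bench where it is.

Things in the scene. Friction and masses are not known exactly. Their poses are not given: they have to be found in the camera images.
- guard: Fixed yellow guard over a small rivet press: 220 mm along its x, 340 mm along its y, flat yellow top whose upper surface is 130 mm above the table, 6 mm thick, sides fenced with 6 mm steel bars 35 mm apart. Two black rails run along y on the top at x = +-72 mm, 6 mm wide, 9 mm high. Rails, posts, bars and top are all the frame that must not be touched. Origin: centre of the underside, on the table; its z is up. The press and the shutter turn with it (same yaw).
- window (a point): Centre of the rectangular window in the guard's top, at the top surface: 130 mm along the guard's x, 110 mm along its y. Lies 70 mm from the guard's centre toward its -y. Same axes as the guard.
- shutter (a joint): Slide of the tinted orange shutter plate (136 mm along x, 124 mm along y, its upper face 7 mm above the guard's top) over the window, in m: 0 = fully shut, centred over the window; 0.130 = fully open (end stop), moved along the guard's +y, window clear. Stays where left; about 2.5 N of friction.
- shutter_tab (a point): Middle of the black upright tab at the centre of the shutter: 60 mm along the guard's x, 8 mm thick along y, standing from 7 to 41 mm above the guard's top; this point is 26 mm above the guard's top. On a 26 mm wide, 3 mm high foot. Moves with the shutter; it is what one pushes on, from either side.
- lever (a joint): Angle of the press lever, rad: 0 = up (rest), 0.133 = fully down on its stop. Sprung: pressing on the pad takes about 5 N to start and 11 N at the bottom; it rises by itself when let go. It hinges about the x axis 150 mm from the pad toward the guard's +y, so the pad goes down 20 mm in all.
- lever_pad (a point): Centre of the top face of the red round pad (42 mm across) at the end of the steel lever, under the window and up to 12 mm off its centre in x and y. At rest it is 18 mm below the guard's top surface (112 mm above the table). Moves with the lever.
- rivet_jar: Bystander, to be left alone: white jar of rivets with a grey lid, 54 mm across, 75 mm high, standing beside the guard's window end. Origin: centre of its underside.
- screwdriver: Bystander, to be left alone: screwdriver lying beside the guard's other end, within 35 mm of the table. Origin: in the tool, near its middle.
- cast: Bystander, to be left alone: white plaster limb cast, 100 mm across, 190 mm high, standing. Origin: centre of its underside.
- mug: Bystander, to be left alone: blue mug, 80 mm across, 90 mm high, standing. Origin: centre of its underside.
- clamp_ring: Bystander, to be left alone: aluminium ring, 48 mm across, 24 mm high, near the rivet jar. Origin: centre of its underside.

How it is judged (in metres and radians):
On the way, in this order (a step that is already met when the one before it is completed fails the run):
1. the shutter is pushed open (at least 110 of 130 mm) (value of joint shutter above 0.11 m), for 0.1 s.
2. the lever is held down (at least 0.107 of 0.133 rad) for 0.7 s by fingers reaching through the window (value of joint lever above 0.107 rad and contact force between the fingers and lever above 0.5 N and x of the grasp point in the frame of window between -0.065 and 0.065 m and y of the grasp point in the frame of window between -0.055 and 0.055 m), for 0.7 s.
3. the lever is let up while the shutter is still open (value of joint lever below 0.02 rad and value of joint shutter above 0.1 m), for 0.1 s.
4. the shutter is pushed shut (within 15 mm) (value of joint shutter below 0.015 m), for 0.1 s.
At the end, for the whole second after the job is handed in: The shutter is shut to within 15 mm, the lever is up (below 0.02 rad), and every bystander is within 20 mm of where it began (value of joint shutter below 0.015 m and value of joint lever below 0.02 rad and distance of each of rivet_jar, screwdriver, cast, mug, clamp_ring from where it was at the start of the episode below 0.02 m); the robot touches nothing.
It fails at once if the robot touches the guard's frame (over 0.5 N) (contact force between any of the fingers, the arm and guard above 0.5 N).
It fails at once if the shutter is gripped or forced (over 35 N) (contact force between the fingers and shutter above 35 N).
It fails at once if the lever is gripped or forced (over 45 N) (contact force between the fingers and lever above 45 N).
It fails at once if a bystander is moved by more than 20 mm, lifted or carried (distance of any of rivet_jar, screwdriver, cast, mug, clamp_ring from where it was at the start of the episode above 0.02 m).
It also fails if it takes over 54 s, if anything falls off the work surface, if the arm or the gripper's body presses on something with over 40 N, if the wrist force passes 120 N, or if a joint passes its speed limit or range.

ROBOT

A 6-joint arm with a two-finger parallel gripper is mounted at the origin on the work surface. World frame = base frame: x ahead of the robot, y to its left, z up, the work surface at z = 0. Lengths are in mm, angles in rad, forces in N, time in s.
With the tool pointing down it reaches from about 350 to 975 mm from the base axis. Payload 7.1 kg.
Tool frame: the origin (TCP) lies at the very end of the fingers, on their centre line; the grasp point (between the pads) lies 19 mm behind it (grip_depth is the distance from the TCP to the grasp point, in mm); x points along the fingers, z is the direction in which the jaws open and shut, and the axes are right-handed (so a half turn about x gives the same grasp; the last joint's range is limited). The gripper opens to 88 mm and grips with 3 to 60 N. Pads are 20 mm wide; open, the fingers measure 115 mm over their backs; the gripper's body (75 mm by 178 mm) begins 61 mm behind the grasp point.
Start: joints at [-1.146, 0.423, 1.63, -0, 1.089, -0.019], TCP at [268.373, -564.429, 222.675] pointing down, gripper open.
Joint ranges: [-3, 3], [-0.9, 2.11], [0.09, 2.58], [-1.31, 4.45], [0.11, 2.69], [-2.54, 2.54]. Speed limits (rad/s): [2.39, 2.39, 3.01, 3.14, 3.14, 3.14].

INTERFACE

Orientations are given as a unit quaternion [x, y, z, w].
In Python, from plant import state, read_camera, close_job, look_for, outline_of, spot_point, grip_depth gives the robot as it stands. The module is installed in compiled form; this text tells all that it offers.
- The arm moves only by the tool arm_command, never from a script. Its argument "deltas" is a list of rows, each a list of 6 numbers: the shift along the tool's x, y, z in m, then the turn, a rotation vector about the tool's x, y, z in rad. A call has 1 to 10 rows; each row shifts and turns the commanded pose from where the row before left it, along the tool's axes as they then stand; what a row does not reach is not made up. A row lasts 1/12 s, in which the tool goes at most 41.7 mm and 7.16 degrees, less where a joint would pass 70% of its speed; a pose out of reach is approached as far as the arm can. A call with a gripper value outside its range is refused whole. "claw" is the finger opening in m, from 0 to 0.0878, set as the call begins (left out, the last holds). The fingers move at their own pace and stop on an object; "force" is the grip in N (left out, the last holds). Time passes only in rows, so rows that do not move let the fingers close. It gives the time, the measured TCP pose, the force and the opening at its end, in the units of the state.
- state(): the state, without advancing time (a new reading comes with each control period).
- read_camera(name): name is "side" or "top"; returns a dict with "frame" (480x640x3 uint8, red, green, blue), "fx", "fy", "cx", "cy" (pixels), "world_from_camera" (4x4, takes a point from camera to world coordinates). Camera axes: x right, y up, looking along -z (the intrinsics and any distortion apply to the point x, -y, -z); pixel columns grow to the right and rows downward; lengths in mm; the calibration is good to about 2 mm. A picture is of the moment at which its call begins. There is no depth.
- close_job(): hands the job in, once; it reports no verdict.
Trained networks look in a picture, given as the dict that the camera call returned (one of the last four; its "shot" number tells which), for a name from the list of things; names that differ only in an ending like _2 or _b are one class to them, and where a whole thing is asked for, a point or a joint stands for the part that bears it (a point fixed in the world has none). Each returns a list of dicts, best first, with "score" (0 to 1); they miss things now and then, are a little off and sometimes report something else, mostly with a low value. They report only what shows in the picture. A call takes as long as a camera call.
- look_for(picture, label): "xy" ([column, row] in pixels, amid what is visible of it).
- outline_of(picture, label): "pixels" (480x640 bool, what is visible of it) and "xy" ([column, row] in pixels, amid what is visible of it).
- spot_point(picture, label): "xy" ([column, row] in pixels: a listed point, or the origin of a listed thing).
The state is a dict: "time_s": time; "joint_pos": joint angles; "qvel": joint speeds; "effort": joint torques, N m; "tcp_pos": TCP position; "tool_rot": TCP orientation; "contact_force": force on the tool from outside, world axes, zero at the start; "torque": the same for the moment, N m; "grip_width": opening from 0.0 (shut) to 1.0 (fully open).
Only numpy, scipy, OpenCV 4.12 (cv2) and the standard library are available. Lean on these libraries where they do the work, as an engineer would, in place of code of your own. Each camera call takes 0.05 s, during which the arm holds its last target. There are 200 camera calls.

## Working session

There is one attempt and no reset: what is moved stays moved. The work goes in short steps, Python scripts to look and compute and a tool call to move; the robot and the scene stay as the last step left them, time stands still between calls to the robot, and variables do not carry over. Pictures are saved under pics/ and viewed, about 8 in all and at most 12, crops included, and the job is handed in when it is done.

Besides the shell and the picture viewer there is one more tool, called after "Emit:" as name(argument=value, ...), one argument or row to a line, values as JSON. arm_command: Moves the arm, as the interface text tells. Its arguments: {"type":"object","properties":{"deltas":{"type":"array"},"claw":{"type":"number"},"force":{"type":"number"}},"required":["deltas"]}

```bash
mkdir -p pics
cat > h.py <<'E'
import numpy as np, cv2
from plant import *
def ray(p,xy):
    M=np.array(p["world_from_camera"]);d=np.array([(xy[0]-p["cx"])/p["fx"],-(xy[1]-p["cy"])/p["fy"],-1])
    d=M[:3,:3]@d;return M[:3,3],d/np.linalg.norm(d)
def onz(p,xy,z):
    o,d=ray(p,xy);return o+d*(z-o[2])/d[2]
def tri(rs):
    A=sum(np.eye(3)-np.outer(d,d) for o,d in rs);b=sum((np.eye(3)-np.outer(d,d))@o for o,d in rs)
    return np.linalg.solve(A,b)
def proj(p,X):
    q=np.linalg.inv(p["world_from_camera"])@np.append(X,1)
    return p["cx"]-p["fx"]*q[0]/q[2],p["cy"]+p["fy"]*q[1]/q[2]
E
python3 - <<'E'
from h import *
np.set_printoptions(precision=1,suppress=True)
P={n:read_camera(n) for n in("top","side")}
for n,p in P.items():
    print(n,p.keys(),p["fx"],np.array(p["world_from_camera"]))
    cv2.imwrite(f"pics/{n}0.png",p["frame"][:,:,::-1])
for l in "window shutter_tab lever_pad guard rivet_jar screwdriver cast mug clamp_ring".split():
    rs=[];s=[]
    for n,p in P.items():
        r=spot_point(p,l)
        if r: rs.append(ray(p,r[0]["xy"]));s.append((n,np.array(r[0]["xy"]),round(r[0]["score"],2)))
    print(l,s,tri(rs) if len(rs)>1 else "")
s=state();print(s)
E
```

```text
top dict_keys(['frame', 'fx', 'fy', 'cx', 'cy', 'world_from_camera', 'shot']) 535.9790479559098 [[  -0.     1.    -0.2  325.1]
 [  -1.    -0.     0.    -4.9]
 [   0.     0.2    1.  1373.1]
 [   0.     0.     0.     1. ]]
side dict_keys(['frame', 'fx', 'fy', 'cx', 'cy', 'world_from_camera', 'shot']) 586.8312249808785 [[  -0.7    0.5   -0.5 -261.1]
 [  -0.7   -0.5    0.5  845.5]
 [  -0.     0.7    0.7 1252.4]
 [   0.     0.     0.     1. ]]
window [('side', array([336.4, 255.4]), 0.7)] 
shutter_tab [('top', array([312.7, 257.4]), 0.67), ('side', array([331.3, 251.3]), 0.82)] [541.7  -3.7 156.7]
lever_pad [] 
guard [('top', array([294.5, 271.7]), 0.66), ('side', array([318.4, 296. ]), 0.56)] [536.2  48.   20.3]
rivet_jar [('side', array([387. , 263.3]), 0.57)] 
screwdriver [('top', array([207. , 282.3]), 0.95), ('side', array([268.4, 346.9]), 0.64)] [514.5 267.7  16.6]
cast [('top', array([519.3, 278.2]), 0.58), ('side', array([449.6, 207. ]), 0.82)] [ 490.3 -520.4   32.5]
mug [('top', array([108.3, 287.8]), 0.88), ('side', array([194.1, 413. ]), 0.81)] [510.5 520.1   3.2]
clamp_ring [('top', array([381.9, 242.7]), 0.73)] 
{'time_s': 1.0, 'joint_pos': array([-1.1,  0.4,  1.6, -0. ,  1.1, -0. ]), 'qvel': array([ 0., -0., -0.,  0.,  0., -0.]), 'effort': array([ -0. , -54.5, -27.4,   0.1,   0. ,  -0. ]), 'tcp_pos': array([ 268.4, -564.4,  222.7]), 'tool_rot': array([ 0.4,  0.6, -0.4,  0.6]), 'contact_force': array([ 0.3,  0.8, -1. ]), 'torque': array([-0., -0.,  0.]), 'grip_width': 0.9988591778778237}
```

View pics/top0.png

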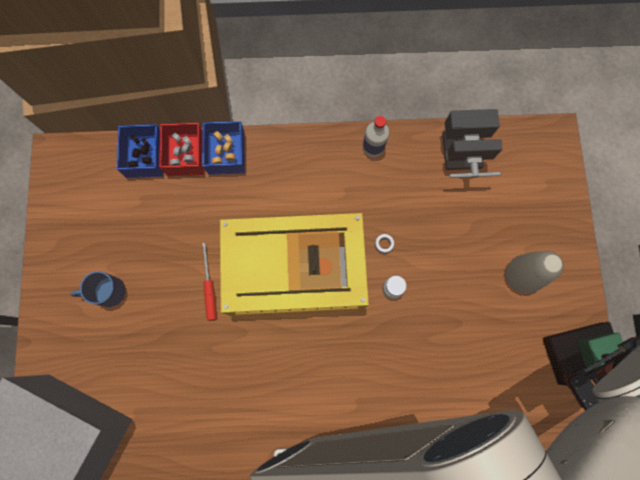

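View pics/side0.png

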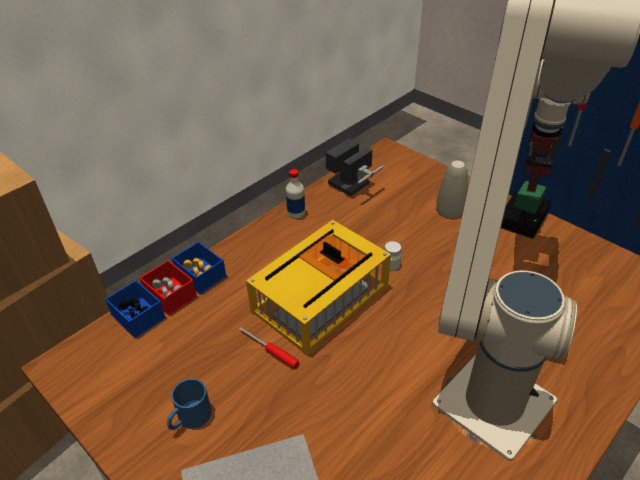

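```bash
cat >> h.py <<'E'
def guardpose(p):
    h=cv2.cvtColor(p["frame"],cv2.COLOR_RGB2HSV);m=cv2.inRange(h,(22,120,90),(34,255,255))
    n,l,st,_=cv2.connectedComponentsWithStats(m);i=1+np.argmax(st[1:,4]);m=l==i
    x,y,w,hh=st[i][:4]
    L=[];R=[];F=[]
    for r in range(y+18,y+hh-20):
        c=np.where(m[r])[0];L.append(onz(p,(c[0]-.5,r),130)[:2]);R.append(onz(p,(c[-1]+.5,r),130)[:2])
    for c in range(x+12,x+w-12):
        r=np.where(m[:,c])[0];F.append(onz(p,(c,r[0]-.5),130)[:2])
    L,R,F=map(np.array,(L,R,F))
    from scipy.optimize import least_squares
    def res(q):
        a=q[2];ux=np.array([np.cos(a),np.sin(a)]);uy=np.array([-ux[1],ux[0]]);c=q[:2]
        return np.r_[(L-c)@uy-170,(R-c)@uy+170,(F-c)@ux-110]
    s=least_squares(res,[540,50,0],loss="soft_l1");r=res(s.x)
    print("resid",np.median(r[:len(L)]),np.median(r[len(L):-len(F)]),np.median(r[-len(F):]));return s.x
def G(q,x,y,z):
    c,s=np.cos(q[2]),np.sin(q[2]);return np.array([q[0]+c*x-s*y,q[1]+s*x+c*y,z])
E
python3 - <<'E'
from h import *
from scipy.spatial.transform import Rotation as Ro
np.set_printoptions(precision=2,suppress=True)
P={n:read_camera(n) for n in("top","side")}
q=guardpose(P["top"]);print(q)
pads=[]
for n,p in P.items():
    im=cv2.resize(p["frame"][:,:,::-1],None,fx=4,fy=4,interpolation=cv2.INTER_CUBIC)
    def poly(pts,col):
        cv2.polylines(im,[np.array([[(u+.5)*4-.5 for u in proj(p,G(q,*t))] for t in pts]).round().astype(int)],True,col,1)
    poly([(a*110,b*170,130) for a,b in((1,1),(1,-1),(-1,-1),(-1,1))],(255,0,255))
    poly([(a*65,-70+b*55,130) for a,b in((1,1),(1,-1),(-1,-1),(-1,1))],(255,0,0))
    poly([(a*30,-70+b*4,171) for a,b in((1,1),(1,-1),(-1,-1),(-1,1))],(0,255,0))
    poly([(a*68,-70+b*62,137) for a,b in((1,1),(1,-1),(-1,-1),(-1,1))],(255,255,0))
    u,v=map(int,proj(p,G(q,0,0,130)));im=im[4*v-240:4*v+240,4*u-320:4*u+320]
    cv2.imwrite(f"pics/{n}1.png",im);print(n,"off",u*4-320,v*4-240)
    for l in("lever_pad","lever","shutter_tab","rivet_jar","clamp_ring"):
        for f in(spot_point,look_for):
            try:
                for r in f(p,l)[:2]: print(l,f.__name__,np.array(r["xy"]),round(r["score"],2),onz(p,r["xy"],{"lever_pad":112,"shutter_tab":156}.get(l,50)))
            except Exception as e: print(l,e)
print(Ro.from_quat(state()["tool_rot"]).as_matrix(),grip_depth)
E
```

```text
resid 0.6989368075035856 -0.32191792089216165 0.0036484075997051946
[540.51  45.08   0.01]
top off 848 804
lever_pad call [210.4 283.3] 0.73 [499.29 241.13 112.  ]
lever_pad call [293.9 266.6] 0.68 [530.68  42.88 112.  ]
lever it knows: cast, clamp_ring, guard, lever_pad, mug, rivet_jar, screwdriver, shutter_tab, window
shutter_tab call [313.5 255.7] 0.88 [546.98  -4.78 156.  ]
shutter_tab call [313.5 258.2] 0.63 [541.13  -4.54 156.  ]
rivet_jar call [392.2 289.7] 0.59 [ 472.57 -195.82   50.  ]
rivet_jar call [393.  288.7] 0.65 [ 474.96 -197.98   50.  ]
clamp_ring call [380.6 243.6] 0.69 [ 590.01 -175.05   50.  ]
clamp_ring call [391.5 289.7] 0.37 [ 472.65 -194.09   50.  ]
clamp_ring call [386.6 245.1] 0.76 [ 585.52 -189.9    50.  ]
side off 952 828
lever_pad call [333.8 252.6] 0.49 [564.05 -39.92 112.  ]
lever it knows: cast, clamp_ring, guard, lever_pad, mug, rivet_jar, screwdriver, shutter_tab, window
lever call [309.7 284.7] 0.2 [568.95  55.04  50.  ]
shutter_tab call [329.3 250.8] 0.74 [546.12  -2.67 156.  ]
shutter_tab call [330.7 257.4] 0.98 [525.5   13.77 156.  ]
rivet_jar call [389.7 261.7] 0.69 [ 462.23 -170.7    50.  ]
rivet_jar call [390.  251.3] 0.7 [ 489.59 -206.06   50.  ]
clamp_ring call [390.7 251.1] 0.49 [ 488.6  -208.15   50.  ]
[[-0.    0.9   0.43]
 [ 0.    0.43 -0.9 ]
 [-1.   -0.   -0.  ]] 18.700000000000003
```

View pics/top1.png

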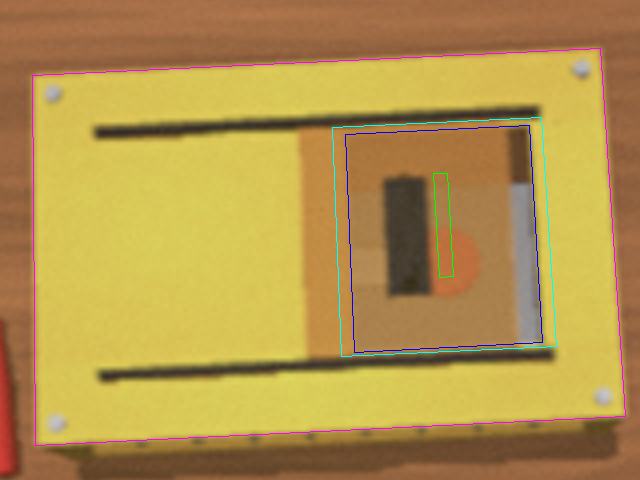

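View pics/side1.png

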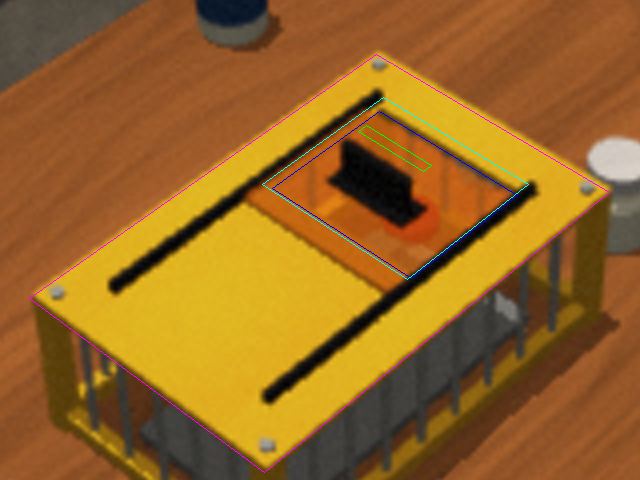

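```bash
cat >> h.py <<'E'
from scipy.spatial.transform import Rotation as Ro
Q=None
def rel(q,z=None):
    s=state();R=Ro.from_quat(s["tool_rot"]).as_matrix();t=s["tcp_pos"];c,sn=np.cos(q[2]),np.sin(q[2])
    d=t[:2]-q[:2];g=np.array([c*d[0]+sn*d[1],-sn*d[0]+c*d[1],t[2]])
    print("t",round(s["time_s"],2),"tcp guard",g.round(1),"world",t.round(1),"F",np.array(s["contact_force"]).round(1),"grip",round(s["grip_width"],3),"zaxis",R[:,2].round(3),"j",s["joint_pos"].round(2));return g,R,t
def need(q,x,y,z):
    g,R,t=rel(q);print("need tool mm",(R.T@(G(q,x,y,z)-t)).round(1),"yaw about tool x",round(-(q[2]-np.arctan2(R[1,2],R[0,2]))*-1 if 0 else np.arctan2(R[1,2],R[0,2])-q[2],4))
E
python3 - <<'E'
from h import *
p=read_camera("top");q=guardpose(p);print(list(q));np.save("q.npy",q)
def ing(X):
    d=X[:2]-q[:2];c,s=np.cos(q[2]),np.sin(q[2]);return [round(float(c*d[0]+s*d[1]),1),round(float(-s*d[0]+c*d[1]),1)]
f=lambda u,v,z:ing(onz(p,((848+u+.5)/4-.5,(804+v+.5)/4-.5),z))
print("pad",f(445,262,112),"shutter left edge",f(303,240,137),"tab top left/right",f(385,237,171),f(428,237,171), "foot right",f(428,237,140))
need(q,0,-85,222)
E
```

```text
resid 0.7020054835317495 -0.27912159111038193 -0.009476127732533257
[np.float64(540.447871988899), np.float64(45.03798340118251), np.float64(0.005745346214933758)]
pad [-12.0, -71.0] shutter left edge [1.0, 11.7] tab top left/right [-5.5, -36.6] [-6.7, -61.0] foot right [-1.3, -61.4]
t 2.05 tcp guard [-275.6 -607.9  222.7] world [ 268.4 -564.4  222.7] F [ 0.1 -0.2 -0.1] grip 0.995 zaxis [ 0.429 -0.903  0.   ] j [-1.15  0.42  1.63 -0.    1.09 -0.02]
need tool mm [   0.7  471.4 -356.6] yaw about tool x -1.1328
```

Emit:
arm_command(
  deltas=[
    [0,0.0262,-0.0198,0,0,0],
    [0,0.0262,-0.0198,0,0,0],
    [0,0.0262,-0.0198,0,0,0],
    [0,0.0262,-0.0198,0,0,0],
    [0,0.0262,-0.0198,0,0,0],
    [0,0.0262,-0.0198,0,0,0],
    [0,0.0262,-0.0198,0,0,0],
    [0,0.0262,-0.0198,0,0,0],
    [0,0.0262,-0.0198,0,0,0],
  ],
  claw=0.0,
  force=10,
)

```text
time_s: 2.8
tcp_pos: [405.3, -300.8, 222.9]
tool_rot: [0.378, 0.598, -0.378, 0.598]
contact_force: [0.4, -0.2, 0.2]
grip_width: 0.355
```

Emit:
arm_command(
  deltas=[
    [0,0.0262,-0.0198,0,0,0],
    [0,0.0262,-0.0198,0,0,0],
    [0,0.0262,-0.0198,0,0,0],
    [0,0.0262,-0.0198,0,0,0],
    [0,0.0262,-0.0198,0,0,0],
    [0,0.0262,-0.0198,0,0,0],
    [0,0.0262,-0.0198,0,0,0],
    [0,0.0262,-0.0198,0,0,0],
    [0,0.0262,-0.0198,0,0,0],
  ],
)

```text
time_s: 3.55
tcp_pos: [541.9, -38.4, 222.9]
tool_rot: [0.378, 0.598, -0.378, 0.598]
contact_force: [-0.2, -0.2, -0.0]
grip_width: 0.008
```

Emit:
arm_command(
  deltas=[
    [0,0,0,-0.1133,0,0],
    [0,0,0,-0.1133,0,0],
    [0,0,0,-0.1133,0,0],
    [0,0,0,-0.1133,0,0],
    [0,0,0,-0.1133,0,0],
    [0,0,0,-0.1133,0,0],
    [0,0,0,-0.1133,0,0],
    [0,0,0,-0.1133,0,0],
    [0,0,0,-0.1133,0,0],
    [0,0,0,-0.1133,0,0],
  ],
)

```text
time_s: 4.38
tcp_pos: [541.3, -40.1, 222.7]
tool_rot: [-0.004, 0.707, 0.004, 0.707]
contact_force: [0.1, 0.7, 0.3]
grip_width: 0.005
```

Run:
```python
from h import *
q=np.load("q.npy");need(q,0,-85,150)
for n in("side","top"):
    p=read_camera(n)
    im=cv2.resize(p["frame"][:,:,::-1],None,fx=3,fy=3,interpolation=cv2.INTER_CUBIC)
    u,v=proj(p,G(q,0,-40,160));u,v=int(3*u),int(3*v);im=im[v-250:v+200,u-250:u+250]
    cv2.imwrite(f"pics/{n}2.png",im)
a=[cv2.imread(f"pics/{n}2.png") for n in("side","top")];cv2.imwrite("pics/both2.png",cv2.resize(np.hstack(a),(800,360)))
need(q,0,-85,150)
```

```text
t 4.38 tcp guard [  0.4 -85.1 222.7] world [541.3 -40.1 222.7] F [0.1 0.7 0.3] grip 0.005 zaxis [1.    0.012 0.   ] j [-0.1   0.3   1.81  0.    1.03 -0.11]
need tool mm [72.7  0.1 -0.4] yaw about tool x 0.0059
t 4.48 tcp guard [  0.3 -85.1 222.7] world [541.3 -40.1 222.7] F [-1.   0.1  0.2] grip 0.003 zaxis [1.    0.007 0.   ] j [-0.1   0.3   1.81 -0.    1.03 -0.1 ]
need tool mm [72.7  0.1 -0.4] yaw about tool x 0.0015
```

View pics/both2.png

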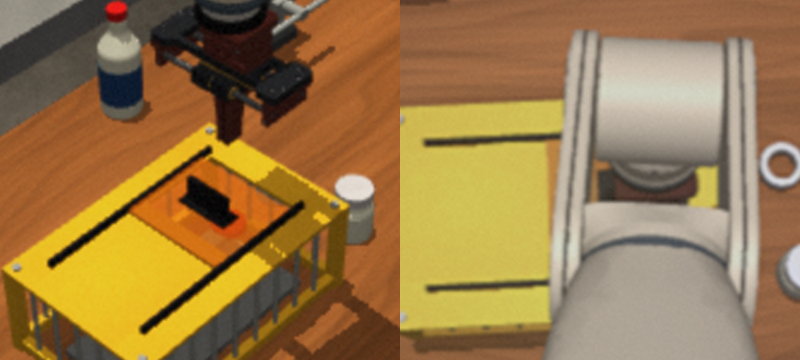

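Emit:
arm_command(
  deltas=[
    [0.01,0,0,0,0,0],
    [0.01,0,0,0,0,0],
    [0.01,0,0,0,0,0],
    [0.01,0,0,0,0,0],
    [0.01,0,0,0,0,0],
    [0.01,0,0,0,0,0],
    [0.006,0,0,0,0,0],
    [0.004,0,0,0,0,0],
    [0,0,0,0,0,0],
  ],
)

```text
time_s: 5.23
tcp_pos: [540.7, -40.0, 151.6]
tool_rot: [-0.002, 0.708, 0.002, 0.707]
contact_force: [1.0, -0.3, 0.1]
grip_width: 0.003
```

Emit:
arm_command(
  deltas=[
    [0,0.005,0,0,0,0],
    [0,0.004,0,0,0,0],
    [0,0.003,0,0,0,0],
    [0,0.003,0,0,0,0],
    [0,0.003,0,0,0,0],
    [0,0.003,0,0,0,0],
    [0,0.003,0,0,0,0],
    [0,0.003,0,0,0,0],
    [0,0.003,0,0,0,0],
    [0,0.003,0,0,0,0],
  ],
)

```text
time_s: 6.07
tcp_pos: [541.3, -6.9, 152.9]
tool_rot: [-0.002, 0.707, 0.002, 0.707]
contact_force: [0.9, -2.7, 3.3]
grip_width: 0.008
```

Run:
```python
from h import *
q=np.load("q.npy");need(q,0,41,152)
```

```text
t 6.07 tcp guard [  0.5 -52.  152.9] world [541.3  -6.9 152.9] F [ 0.9 -2.7  3.3] grip 0.008 zaxis [1.    0.006 0.001] j [-0.03  0.4   1.87 -0.    0.88 -0.04]
need tool mm [ 0.8 93.  -0.5] yaw about tool x 0.0003
```

Emit:
arm_command(
  deltas=[
    [0,0.006,0,0,0,0],
    [0,0.006,0,0,0,0],
    [0,0.006,0,0,0,0],
    [0,0.006,0,0,0,0],
    [0,0.006,0,0,0,0],
    [0,0.006,0,0,0,0],
    [0,0.006,0,0,0,0],
  ],
)

```text
time_s: 6.65
tcp_pos: [540.9, 35.6, 152.7]
tool_rot: [-0.002, 0.707, 0.002, 0.707]
contact_force: [1.3, -3.0, 2.1]
grip_width: 0.001
```

Run:
```python
from h import *
q=np.load("q.npy");need(q,0,41,152)
p=read_camera("side")
im=cv2.resize(p["frame"][:,:,::-1],None,fx=4,fy=4,interpolation=cv2.INTER_CUBIC)
u,v=map(int,proj(p,G(q,0,0,130)));cv2.imwrite("pics/side3.png",im[4*v-280:4*v+160,4*u-280:4*u+280])
```

```text
t 6.65 tcp guard [  0.4  -9.4 152.7] world [540.9  35.6 152.7] F [ 1.3 -3.   2.1] grip 0.001 zaxis [1.    0.006 0.   ] j [0.04 0.4  1.87 0.   0.88 0.04]
need tool mm [ 0.7 50.4 -0.4] yaw about tool x 0.0004
```

View pics/side3.png

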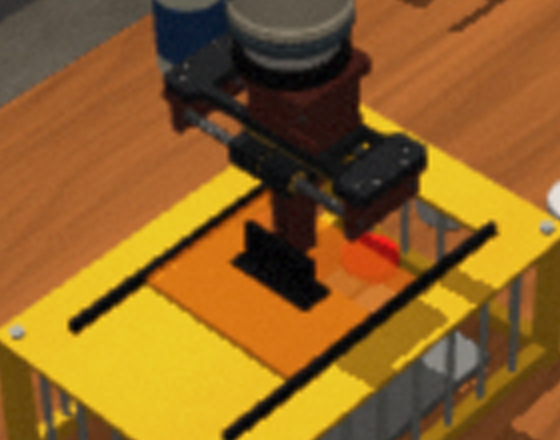

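Emit:
arm_command(
  deltas=[
    [0,0.006,0,0,0,0],
    [0,0.006,0,0,0,0],
    [0,0.006,0,0,0,0],
    [0,0.006,0,0,0,0],
    [0,0.006,0,0,0,0],
    [0,0.005,0,0,0,0],
    [0,0.004,0,0,0,0],
    [0,0.003,0,0,0,0],
    [0,0.002,0,0,0,0],
    [0,0.002,0,0,0,0],
  ],
)

```text
time_s: 7.53
tcp_pos: [540.4, 81.1, 152.6]
tool_rot: [-0.002, 0.707, 0.002, 0.707]
contact_force: [0.6, -2.1, -0.3]
grip_width: 0.003
```

Emit:
arm_command(
  deltas=[
    [0,0.001,0,0,0,0],
    [0,0.001,0,0,0,0],
    [0,0.001,0,0,0,0],
    [0,0,0,0,0,0],
    [0,0,0,0,0,0],
  ],
)

```text
time_s: 7.95
tcp_pos: [540.4, 84.0, 152.6]
tool_rot: [-0.002, 0.707, 0.002, 0.707]
contact_force: [0.7, -1.7, -0.1]
grip_width: 0.005
```

Emit:
arm_command(
  deltas=[
    [0,0.001,0,0,0,0],
    [0,0.001,0,0,0,0],
    [0,0.001,0,0,0,0],
    [0,0.001,0,0,0,0],
    [0,0,0,0,0,0],
  ],
)

```text
time_s: 8.37
tcp_pos: [540.4, 88.1, 152.6]
tool_rot: [-0.002, 0.707, 0.002, 0.707]
contact_force: [-0.5, -1.2, -0.9]
grip_width: 0.001
```

Emit:
arm_command(
  deltas=[
    [0,-0.008,0,0,0,0],
    [-0.005,-0.012,0,0,0,0],
    [-0.012,-0.012,0,0,0,0],
    [-0.02,-0.012,0,0,0,0],
    [-0.02,-0.012,0,0,0,0],
    [-0.02,-0.012,0,0,0,0],
    [-0.013,-0.012,0,0,0,0],
    [0,-0.015,0,0,0,0],
    [0,-0.015,0,0,0,0],
    [0,-0.004,0,0,0,0],
  ],
)

```text
time_s: 9.2
tcp_pos: [541.4, -28.7, 244.3]
tool_rot: [-0.002, 0.706, 0.001, 0.708]
contact_force: [-1.4, -0.2, 0.8]
grip_width: 0.008
```

Run:
```python
from h import *
q=np.load("q.npy");need(q,-12,-71,222)
ims=[]
for n in("side","top"):
    p=read_camera(n)
    im=cv2.resize(p["frame"][:,:,::-1],None,fx=4,fy=4,interpolation=cv2.INTER_CUBIC)
    u,v=map(int,proj(p,G(q,0,-20,130)));o=(4*u-200,4*v-200);ims.append(im[o[1]:o[1]+400,o[0]:o[0]+400]);print(n,o)
    print([(np.array(r["xy"]).round(1),r["score"],onz(p,r["xy"],112).round(1)) for r in spot_point(p,"lever_pad")[:2]])
    h=cv2.cvtColor(p["frame"],cv2.COLOR_RGB2HSV);m=cv2.inRange(h,(0,150,120),(7,255,255))|cv2.inRange(h,(174,150,120),(180,255,255))
    nn,l,st,c=cv2.connectedComponentsWithStats(m)
    for i in range(1,nn):
        X=onz(p,c[i],112);d=X[:2]-G(q,0,-70,0)[:2]
        if abs(d).max()<60 and st[i,4]>15: print("red",st[i],c[i].round(1),"rel window",d.round(1))
cv2.imwrite("pics/both4.png",np.hstack(ims))
```

```text
t 9.2 tcp guard [  0.5 -73.7 244.3] world [541.4 -28.7 244.3] F [-1.4 -0.2  0.8] grip 0.008 zaxis [1.    0.004 0.002] j [-0.07  0.28  1.8  -0.    1.07 -0.08]
need tool mm [ 22.3   2.7 -12.6] yaw about tool x -0.0019
side (1092, 852)
[(array([342.8, 259.5]), 0.72, array([526.4, -36.4, 112. ]))]
red [333 255  15  11 117] [340.1 260.2] rel window [-10.8  -4.2]
top (1004, 840)
[]
```

View pics/both4.png

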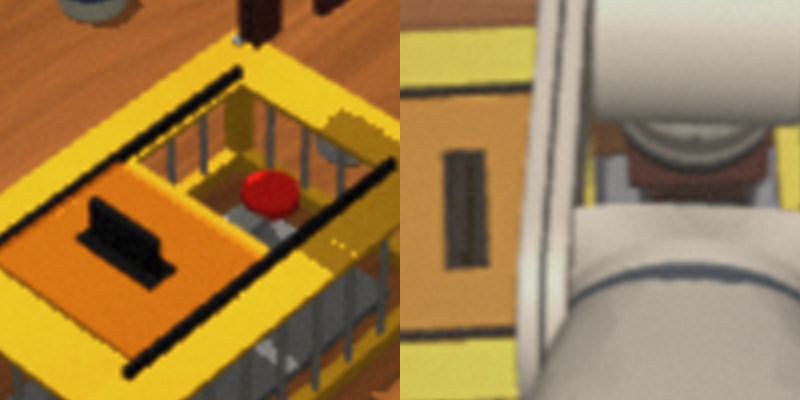

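Emit:
arm_command(
  deltas=[
    [0.006,0,-0.004,0,0,0],
    [0.015,0,-0.004,0,0,0],
    [0.02,0,-0.0035,0,0,0],
    [0.02,0,0,0,0,0],
    [0.02,0,0,0,0,0],
    [0.018,0,0,0,0,0],
    [0.012,0,0,0,0,0],
    [0.006,0,0,0,0,0],
    [0.003,0,0,0,0,0],
    [0,0,0,0,0,0],
  ],
)

```text
time_s: 10.23
tcp_pos: [529.3, -25.7, 122.1]
tool_rot: [-0.002, 0.708, 0.002, 0.707]
contact_force: [-0.3, 0.8, -0.3]
grip_width: 0.008
```

Run:
```python
from h import *
q=np.load("q.npy");need(q,-11,-73,112)
```

```text
t 10.23 tcp guard [-11.6 -70.7 122.1] world [529.3 -25.7 122.1] F [-0.3  0.8 -0.3] grip 0.008 zaxis [ 1.     0.007 -0.001] j [-0.07  0.43  1.91  0.    0.8  -0.08]
need tool mm [10.1 -2.3  0.6] yaw about tool x 0.0009
```

Emit:
arm_command(
  deltas=[
    [0.004,-0.002,0,0,0,0],
    [0.003,0,0,0,0,0],
    [0.003,0,0,0,0,0],
    [0.003,0,0,0,0,0],
    [0.003,0,0,0,0,0],
    [0.003,0,0,0,0,0],
    [0.002,0,0,0,0,0],
    [0,0,0,0,0,0],
  ],
)

```text
time_s: 10.9
tcp_pos: [530.1, -28.6, 102.1]
tool_rot: [-0.002, 0.707, 0.002, 0.707]
contact_force: [-1.5, -2.3, 7.1]
grip_width: 0.01
```

Emit:
arm_command(
  deltas=[
    [0.002,0,0,0,0,0],
    [0.002,0,0,0,0,0],
    [0.001,0,0,0,0,0],
    [0.001,0,0,0,0,0],
    [0,0,0,0,0,0],
  ],
)

```text
time_s: 11.32
tcp_pos: [530.2, -28.6, 96.4]
tool_rot: [-0.002, 0.707, 0.002, 0.708]
contact_force: [-1.6, -2.4, 9.0]
grip_width: 0.004
```

Emit:
arm_command(
  deltas=[
    [0.001,0,0,0,0,0],
    [0.001,0,0,0,0,0],
    [0.001,0,0,0,0,0],
    [0,0,0,0,0,0],
  ],
)

```text
time_s: 11.65
tcp_pos: [530.2, -28.5, 93.5]
tool_rot: [-0.002, 0.707, 0.002, 0.708]
contact_force: [-2.6, -2.6, 10.9]
grip_width: 0.005
```

Emit:
arm_command(
  deltas=[
    [0.0005,0,0,0,0,0],
    [0.0005,0,0,0,0,0],
    [0,0,0,0,0,0],
  ],
)

```text
time_s: 11.9
tcp_pos: [530.2, -28.5, 92.9]
tool_rot: [-0.002, 0.707, 0.002, 0.708]
contact_force: [-2.9, -1.7, 14.1]
grip_width: 0.007
```

Emit:
arm_command(
  deltas=[
    [0,0,0,0,0,0],
    [0,0,0,0,0,0],
    [0,0,0,0,0,0],
    [0,0,0,0,0,0],
    [0,0,0,0,0,0],
    [0,0,0,0,0,0],
    [0,0,0,0,0,0],
    [0,0,0,0,0,0],
    [0,0,0,0,0,0],
    [0,0,0,0,0,0],
  ],
)

```text
time_s: 12.73
tcp_pos: [530.2, -28.5, 92.9]
tool_rot: [-0.002, 0.707, 0.002, 0.708]
contact_force: [-3.7, -2.2, 13.3]
grip_width: 0.005
```

Emit:
arm_command(
  deltas=[
    [0,0,0,0,0,0],
    [0,0,0,0,0,0],
    [-0.003,0,0,0,0,0],
    [-0.004,0,0,0,0,0],
    [-0.004,0,0,0,0,0],
    [-0.004,0,0,0,0,0],
    [-0.004,0,0,0,0,0],
    [-0.006,0,0,0,0,0],
    [-0.01,0,0,0,0,0],
    [-0.015,0,0,0,0,0],
  ],
)

```text
time_s: 13.57
tcp_pos: [528.8, -28.0, 141.5]
tool_rot: [-0.002, 0.708, 0.002, 0.706]
contact_force: [1.0, 0.3, -0.8]
grip_width: 0.004
```

Run:
```python
from h import *
q=np.load("q.npy");need(q,0,100,225)
p=read_camera("side")
im=cv2.resize(p["frame"][:,:,::-1],None,fx=4,fy=4,interpolation=cv2.INTER_CUBIC)
u,v=map(int,proj(p,G(q,0,-10,130)));cv2.imwrite("pics/side5.png",im[4*v-240:4*v+160,4*u-240:4*u+240])
for l in("shutter_tab",):
    r=spot_point(p,l)[0];X=onz(p,r["xy"],156);print(l,r["score"],X,"expected slide 128:",G(q,0,58,156))
```

```text
t 13.57 tcp guard [-12.1 -73.  141.5] world [528.8 -28.  141.5] F [ 1.   0.3 -0.8] grip 0.004 zaxis [ 1.     0.006 -0.002] j [-0.08  0.4   1.9   0.    0.85 -0.08]
need tool mm [-83.5 173.   11.9] yaw about tool x 0.0002
shutter_tab 0.96 [550.26603569 100.73468434 156.        ] expected slide 128: [540.11464374 103.03702614 156.        ]
```

View pics/side5.png

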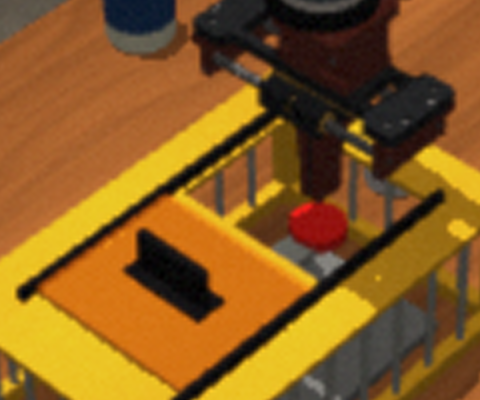

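Emit:
arm_command(
  deltas=[
    [-0.02,0,0,0,0,0],
    [-0.025,0,0.004,0,0,0],
    [-0.025,0,0.004,0,0,0],
    [-0.015,0.01,0.004,0,0,0],
    [0,0.025,0,0,0,0],
    [0,0.03,0,0,0,0],
    [0,0.03,0,0,0,0],
    [0,0.03,0,0,0,0],
    [0,0.025,0,0,0,0],
    [0,0.015,0,0,0,0],
  ],
)

```text
time_s: 14.5
tcp_pos: [540.3, 139.3, 226.2]
tool_rot: [-0.002, 0.707, 0.003, 0.707]
contact_force: [-0.3, 0.2, 0.1]
grip_width: 0.003
```

Run:
```python
from h import *
q=np.load("q.npy");need(q,0,92,152)
```

```text
t 14.5 tcp guard [  0.4  94.2 226.2] world [540.3 139.3 226.2] F [-0.3  0.2  0.1] grip 0.003 zaxis [ 1.     0.007 -0.   ] j [0.23 0.32 1.78 0.   1.04 0.22]
need tool mm [74.2 -2.3 -0.4] yaw about tool x 0.0016
```

Emit:
arm_command(
  deltas=[
    [0.01,0,0,0,0,0],
    [0.012,0,0,0,0,0],
    [0.012,0,0,0,0,0],
    [0.012,0,0,0,0,0],
    [0.012,0,0,0,0,0],
    [0.01,0,0,0,0,0],
    [0.005,0,0,0,0,0],
    [0,0,0,0,0,0],
  ],
)

```text
time_s: 15.17
tcp_pos: [539.9, 136.3, 152.0]
tool_rot: [-0.002, 0.708, 0.002, 0.706]
contact_force: [-0.1, -0.1, -0.2]
grip_width: 0.007
```

Emit:
arm_command(
  deltas=[
    [0,-0.005,0,0,0,0],
    [0,-0.005,0,0,0,0],
    [0,-0.003,0,0,0,0],
    [0,-0.003,0,0,0,0],
    [0,-0.003,0,0,0,0],
    [0,-0.003,0,0,0,0],
    [0,-0.003,0,0,0,0],
    [0,-0.003,0,0,0,0],
    [0,-0.003,0,0,0,0],
    [0,-0.003,0,0,0,0],
  ],
)

```text
time_s: 16.0
tcp_pos: [541.2, 102.8, 153.9]
tool_rot: [-0.002, 0.707, 0.002, 0.707]
contact_force: [0.7, 3.2, 1.6]
grip_width: 0.004
```

Emit:
arm_command(
  deltas=[
    [0,-0.006,0,0,0,0],
    [0,-0.006,0,0,0,0],
    [0,-0.006,0,0,0,0],
    [0,-0.006,0,0,0,0],
    [0,-0.006,0,0,0,0],
    [0,-0.006,0,0,0,0],
    [0,-0.006,0,0,0,0],
    [0,-0.006,0,0,0,0],
    [0,-0.006,0,0,0,0],
    [0,-0.006,0,0,0,0],
  ],
)

```text
time_s: 16.83
tcp_pos: [541.4, 42.3, 153.7]
tool_rot: [-0.002, 0.707, 0.002, 0.707]
contact_force: [1.8, 3.1, 1.5]
grip_width: 0.002
```

Run:
```python
from h import *
q=np.load("q.npy");need(q,0,-53,152)
```

```text
t 16.83 tcp guard [  0.9  -2.7 153.7] world [541.4  42.3 153.7] F [1.8 3.1 1.5] grip 0.002 zaxis [1.    0.006 0.   ] j [0.06 0.4  1.86 0.   0.88 0.05]
need tool mm [  1.7 -50.3  -0.9] yaw about tool x 0.0002
```

Emit:
arm_command(
  deltas=[
    [0,-0.006,0,0,0,0],
    [0,-0.006,0,0,0,0],
    [0,-0.006,0,0,0,0],
    [0,-0.006,0,0,0,0],
    [0,-0.006,0,0,0,0],
    [0,-0.005,0,0,0,0],
    [0,-0.004,0,0,0,0],
    [0,-0.003,0,0,0,0],
    [0,-0.002,0,0,0,0],
    [0,-0.002,0,0,0,0],
  ],
)

```text
time_s: 17.67
tcp_pos: [541.5, -3.2, 153.6]
tool_rot: [-0.002, 0.707, 0.002, 0.707]
contact_force: [2.1, 2.6, -0.3]
grip_width: 0.006
```

Emit:
arm_command(
  deltas=[
    [0,-0.001,0,0,0,0],
    [0,-0.001,0,0,0,0],
    [0,-0.001,0,0,0,0],
    [0,-0.001,0,0,0,0],
    [0,0,0,0,0,0],
  ],
)

```text
time_s: 18.08
tcp_pos: [541.4, -7.2, 153.6]
tool_rot: [-0.002, 0.707, 0.002, 0.707]
contact_force: [1.5, 0.6, 0.5]
grip_width: 0.009
```

Emit:
arm_command(
  deltas=[
    [0,-0.001,0,0,0,0],
    [0,-0.001,0,0,0,0],
    [0,0,0,0,0,0],
  ],
)

```text
time_s: 18.33
tcp_pos: [541.4, -9.2, 153.6]
tool_rot: [-0.002, 0.707, 0.002, 0.707]
contact_force: [1.4, 2.1, -0.1]
grip_width: 0.006
```

Emit:
arm_command(
  deltas=[
    [0,-0.001,0,0,0,0],
    [0,-0.0005,0,0,0,0],
    [0,0,0,0,0,0],
  ],
)

```text
time_s: 18.58
tcp_pos: [541.4, -10.7, 153.6]
tool_rot: [-0.002, 0.707, 0.002, 0.707]
contact_force: [1.4, 2.1, 0.5]
grip_width: 0.005
```

Emit:
arm_command(
  deltas=[
    [0,0.006,0,0,0,0],
    [0,0.012,0,0,0,0],
    [-0.012,0.012,0,0,0,0],
    [-0.025,0.01,0,0,0,0],
    [-0.03,0.02,0,0,0,0],
    [-0.03,0.03,0,0,0,0],
    [-0.03,0.035,0,0,0,0],
    [-0.02,0.035,0,0,0,0],
    [0,0.03,0,0,0,0],
    [0,0.02,0,0,0,0],
  ],
)

```text
time_s: 19.42
tcp_pos: [540.3, 199.1, 299.1]
tool_rot: [-0.002, 0.706, 0.003, 0.708]
contact_force: [-0.4, -0.3, -1.0]
grip_width: 0.007
```

Emit:
arm_command(
  deltas=[
    [0,0.02,-0.02,0,0,0],
    [0,0.02,-0.02,0,0,0],
    [0,0.02,-0.02,0,0,0],
    [0,0.01,-0.01,0,0,0],
    [0,0,0,0,0,0],
  ],
)

```text
time_s: 19.83
tcp_pos: [467.8, 267.0, 297.2]
tool_rot: [-0.003, 0.707, 0.003, 0.707]
contact_force: [0.2, -0.3, 0.2]
grip_width: 0.009
```

Run:
```python
from h import *
q=np.load("q.npy");rel(q)
ims=[]
for n in("top","side"):
    p=read_camera(n)
    im=cv2.resize(p["frame"][:,:,::-1],None,fx=3,fy=3,interpolation=cv2.INTER_CUBIC)
    pts=np.array([[(u+.5)*3-.5 for u in proj(p,G(q,a*68,-70+b*62,137))] for a,b in((1,1),(1,-1),(-1,-1),(-1,1))]).round().astype(int)
    cv2.polylines(im,[pts],True,(255,255,0),1)
    u,v=map(int,proj(p,G(q,0,-70,130)));ims.append(im[3*v-200:3*v+200,3*u-200:3*u+200])
    print([(r["score"],onz(p,r["xy"],156).round(1)) for r in spot_point(p,"shutter_tab")[:1]],G(q,0,-70,156))
    for l in "rivet_jar screwdriver cast mug clamp_ring".split(): print(n,l,[np.array(r["xy"]).round(1) for r in spot_point(p,l)[:1]])
cv2.imwrite("pics/both6.png",np.hstack(ims))
```

```text
t 19.83 tcp guard [-71.4 222.4 297.2] world [467.8 267.  297.2] F [ 0.2 -0.3  0.2] grip 0.009 zaxis [ 1.     0.009 -0.001] j [0.5  0.21 1.75 0.   1.18 0.49]
[(0.56, array([540.9, -21.8, 156. ]))] [540.85004401 -24.96086129 156.        ]
top rivet_jar [array([391. , 288.4])]
top screwdriver [array([208.4, 281.2])]
top cast [array([519.9, 276.1])]
top mug []
top clamp_ring [array([381.8, 242.9])]
[(0.69, array([535.5, -29.5, 156. ]))] [540.85004401 -24.96086129 156.        ]
side rivet_jar [array([388.1, 262.2])]
side screwdriver [array([266.3, 347.6])]
side cast [array([451.6, 210.3])]
side mug [array([194.5, 411.4])]
side clamp_ring []
```

View pics/both6.png

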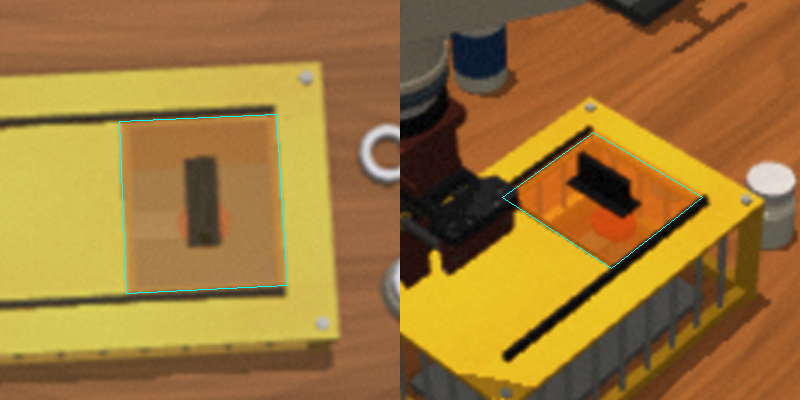

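The shutter matches the drawn shut outline in both views. The lever pad shows at its rest place and the bystanders' pixels are unchanged. The robot is clear of everything, so I'm handing in.

```bash
python3 -c "
from plant import *
print(close_job())"
```

```text
the job is handed in; nothing more can be done
None
```

I handed the job in at about 20 s of the 54 s allowed; no verdict is reported.

- **Shutter open:** It was already about 20 mm open at the start. I pushed it by the tab with closed fingers to about 128 of 130 mm, with about 3 N.
- **Lever:** I reached down through the window and pressed the pad about 19 mm down, until the force rose to 13–14 N, which I took as its stop. I held it there for about 1 s, and the picture afterwards showed the pad back up.
- **Shutter shut:** I pushed it back by the tab with about 3 N, to about 1 mm from shut by the tool position. The known shut outline drawn on the last pictures matches the plate in both views.

**Last checks:**
- **Contact:** The arm was clear, with residual force under 0.5 N. The force readings and pictures showed no sign of touching the frame.
- **Bystanders:** They stand at their starting pixels to within about 4 px. The network missed the mug in the last top view and the ring in the last side view, but each was found in the other view.
- **Tab position:** The network's tab point was 3 mm off the expected place in the top view and 7 mm off in the side view. This is like its errors earlier in the run, so I relied on the outline match instead.

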